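Index the turning laundry caddy and stand the top-heavy mister in it

TASK

Pull up the spring pin of the round turning caddy, swing the caddy a quarter turn so that the bay with the empty cork coaster comes round to the front, by the wooden tab, and let the pin drop fully home in that hole. Then take the tall, top-heavy bottle with the chrome spray nozzle out from among its neighbours, carry it upright and stand it squarely on the cork coaster without dropping it. Leave all the other bottles, jars and boxes standing where they are, those in the caddy simply riding round in their bays.

Things in the scene. Friction and masses are not known exactly. Their poses are not given: they have to be found in the camera images.
- caddy: Round white plastic caddy, fixed to the shelf. Origin: centre of its underside on the shelf; z up. Its front is its -x side, marked by a small birch tab 60 mm wide whose outer edge is 161 mm from the centre. Fixed base disc 290 mm across, top at 14 mm, with four index holes 15 mm wide on a 122 mm radius at 45, 135, 225, 315 deg counter-clockwise from +x. The turning tray stands on it.
- tray (a joint): Turn of the caddy's tray, rad, positive counter-clockwise from above; 0 at the start, index positions every 1.571 (0.02 play), range +-3.3, friction 0.08 N m. Tray 204 mm across, floor at 22 mm, rim 32 mm, crossed dividers (top 52 mm) make 4 bays centred 62 mm from the axis: front, left, rear, right. At the start the coaster is in the left (+y) or right (-y) bay of the caddy's frame.
- pin (a joint): Height of the spring pin, m: 0 = fully home in a hole, 0.018 = fully drawn; from 0.010 up its foot (10 mm thick, round ended) is clear of the base and the tray can turn; between holes it rides on the base at 0.010. A spring pulls it down with 2.6 N at 0 rising to 4.8 N at 0.018.
- pin_knob (a point): Middle of the steel knob on the pin: upright cylinder 22 mm in diameter, 34 mm tall; 77 mm above the shelf when the pin is home, with 40 mm or more free around it at that height. It sits on a lug of the tray 122 mm from the caddy's axis and goes round with the tray; at tray 0 it is at 135 deg (front left) in the caddy's frame.
- front_bay (a point): Fixed point on the caddy's base: centre of the front bay at tray-floor height (22 mm), 62 mm from the caddy's axis towards the birch tab. The coaster, and the bottle on it, must end here.
- coaster: Loose cork coaster, 68 mm across, 6 mm thick, 50 g, lying on the tray floor in its bay. Origin: centre of its underside.
- mister: Tall top-heavy bottle, 212 mm, 0.27-0.44 kg, mass centre about 140 mm up: topples if tilted 10 deg. White body 52 mm across up to 128 mm, neck 26 mm, then chrome head 34 mm across from 158 to 205 mm. Nozzle (15 mm thick, 197 mm up) points along its -x axis to 38 mm from the bottle's axis. Origin: centre of underside; z up. Stands on the mat, a bystander 68 to 96 mm off on two sides and one behind.
- mister_head (a point): Middle of the gripping part of the mister's chrome head, on its axis, 184 mm above its underside. The place to grip it, across the nozzle direction.
- mat: Fixed grey rubber mat 270 x 260 x 4 mm on which the mister and three tall bottles stand. Origin: centre of its underside.
- capped_bottle: Bystander on the mat: plain white bottle without nozzle, 52 mm across, 172 mm tall with a 34 mm round cap. Origin: centre of its underside.
- tin: Bystander on the mat: aluminium flask, 50 mm across, 174 mm tall. Origin: centre of its underside.
- tall_bottle: Bystander on the mat: grey bottle, 60 mm across, 176 mm tall. Origin: centre of its underside.
- canister: Bystander on the bare shelf between mat and caddy: clear glass canister, 74 mm across, 106 mm tall. Origin: centre of its underside.
- peg_box: Riding in the caddy: square birch box of clothes pegs, 56 x 56 mm, 62 mm tall with the pegs. Origin: centre of its underside.
- glass_jar: Riding in the caddy: small glass jar, 62 mm across, 68 mm tall. Origin: centre of its underside.
- tub: Riding in the caddy: small white tub with a grey cap, 60 mm across, 70 mm tall. Origin: centre of its underside.
There are look-alikes about, which are no part of the job. Of the things shaped like the coaster, the cork one is meant.

How it is judged:
By the outcome, as a careful person would: the job done as asked, in the order asked, and still so for the second after the job is handed in, with the robot touching nothing.
It also fails if it takes over 67 s, if anything falls off the work surface, if the arm or the gripper's body presses on something with over 40 N, if the wrist force passes 120 N, or if a joint passes its speed limit or range.

ROBOT

A 6-joint arm with a two-finger parallel gripper is mounted at the origin on the work surface. World frame = base frame: x ahead of the robot, y to its left, z up, the work surface at z = 0. Lengths are in mm, angles in rad, forces in N, time in s.
With the tool pointing down it reaches from about 300 to 775 mm from the base axis. Payload 14.6 kg.
Tool frame: the origin (TCP) lies on the centre line of the jaws, within the pads' length; the fingertips stand 19 mm ahead of it and the grasp point (between the pads) is the TCP (bot.tip_reach is the distance from the TCP to the fingertips, in mm); z points along the fingers, y is the line along which they close (so a half turn about z gives the same grasp; the last joint's range is limited). The gripper opens to 85 mm and grips with 20 to 120 N. Pads are 22 mm wide; open, the fingers measure 114 mm over their backs; the gripper's body (76 mm by 85 mm) begins 54 mm behind the grasp point. The pads swing forward as they close: fully open they stand 13 mm farther back than shut.
Start: joints at [1.13, 0.3, 1.521, -0, 1.321, -0.067], TCP at [200.832, 512.012, 250.281] pointing down, gripper open.
Joint ranges: [-3.03, 3.03], [-0.79, 2.21], [0.23, 2.52], [-1.04, 4.18], [0, 3.07], [-2.55, 2.55]. Speed limits (rad/s): [2.22, 2.22, 2.57, 3.14, 3.14, 3.14].

INTERFACE

Orientations are given as a unit quaternion [w, x, y, z].
In Python, from rig import bot gives the robot as it stands. Calls block until the motion is done:
- bot.move_to(position, orientation): joint-space move of the TCP to a pose.
- bot.servo_line(position, attitude=None, speed=150, until_force=None): straight line of the TCP; attitude=None keeps the orientation; speed is the mean speed in mm/s. With until_force (N) it stops when the force on the tool has changed by that much, and returns True; else False.
- bot.move_joints(angles): joint-space move.
- bot.move_gripper(opening, grip_force=None): finger opening in mm; grip_force is the grip in N (None keeps the last); returns when the fingers have stopped.
- bot.dwell(seconds).
- bot.ik(position, orientation): joint angles nearest the present ones, or None.
- bot.read_state(): the state.
- bot.read_camera(name): name is "scene" or "top" or "wrist"; returns a dict with "image" (480x640x3 uint8, blue, green, red), "depth" (480x640 float32, mm along the optical axis (not along the pixel's ray), 0 where there is no reading), "fovy" (degrees; the focal length in pixels is half the picture's height over the tangent of half this angle, whatever the lens; pixels are square), "cx", "cy" (the principal point, pixels), "eye" and "attitude" of the camera in the world; the wrist camera has in their place "mount" (4x4, takes a point from camera to tool coordinates, whose origin is the TCP and whose axes are the flange's). Camera axes: x right, y down, z forward; pixel columns grow to the right and rows downward; lengths in mm; the calibration is good to about 2 mm. The wrist camera is an equidistant fisheye: a pixel r from the principal point sees the ray r / f radians off the axis. A picture is of the moment at which its call begins: read the wrist's pose just before it.
A pose or a line that the arm cannot do raises bot.MotionError and nothing moves.
- bot.finish_job(): hands the job in; it is judged then, once.
The state is a dict: "clock": time; "joint_positions": joint angles; "qvel": joint speeds; "effort": joint torques, N m; "ee_pos": TCP position; "tool_rot": TCP orientation; "ft_force": force on the tool from outside, world axes, zero at the start; "moment": the same for the moment, N m; "grip_width": finger opening in mm; "grip_force": force on a finger pad.
Only numpy, scipy, OpenCV 4.12 (cv2) and the standard library are available. Lean on these libraries where they do the work, as an engineer would, in place of code of your own. Each camera call takes 0.05 s, during which the arm holds its last target. There are 200 camera calls.

## Working session

There is one attempt and no reset: what is moved stays moved. The work goes in short steps, each a Python script; the robot and the scene stay as the last script left them, time stands still between calls to the robot, and variables do not carry over. Pictures are saved under pics/ and viewed, at most 10 in all, crops included, and the job is handed in when it is done.

```bash
ls; mkdir -p pics; python3 - <<'E'
from rig import bot
import cv2,numpy as np
s=bot.read_state();print(s['clock'],s['ee_pos'],s['tool_rot'])
for n in ("top","scene"):
    c=bot.read_camera(n);cv2.imwrite(f"pics/{n}0.png",c["image"]);np.savez(f"pics/{n}0.npz",**c)
    print(n,c["fovy"],c["cx"],c["cy"],c["eye"],c["attitude"])
E
```

```text
pics
0.0 [200.72998439 511.83696189 249.72448752] [-1.42788204e-04  1.85798254e-01  9.82587750e-01 -5.49209628e-04]
top 57.615140827335665 323.6202079186746 235.37508018913374 [ 341.0947235    13.19251391 1047.35783609] [-0.03877706  0.70597234 -0.705533    0.04819318]
scene 43.18882694024922 323.4262013083744 237.87718916761045 [1144.15055701 -186.08226327 1098.09591731] [-0.25134705  0.74491821  0.58873824 -0.18790639]
```

View pics/top0.png

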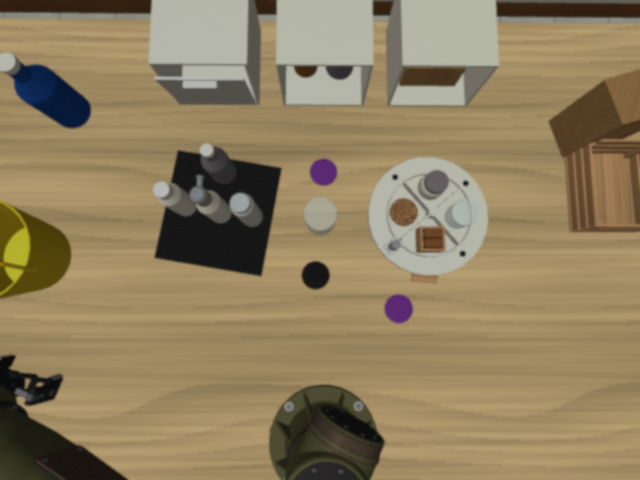

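View pics/scene0.png

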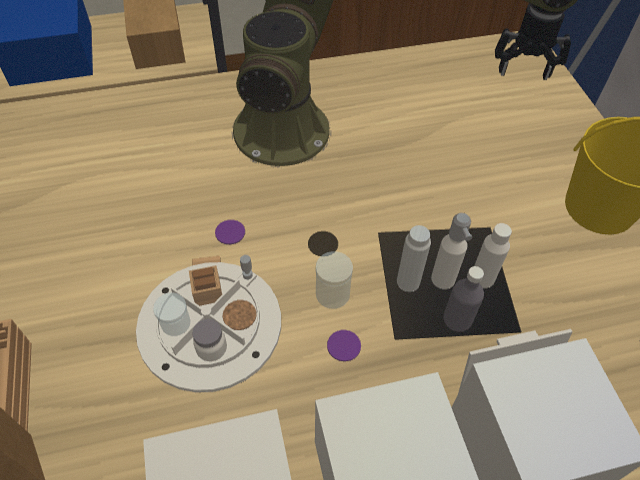

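The two views show the caddy centred at top (429,216), with its tab towards the robot at (424,278). Its knob is at (394,245), front left.

- **Coaster candidates (top view):** purple (323,172), purple (398,308), black (316,275) and the brown speckled disc in the tray at (403,212). The last is the cork one, and it is in the left (+y) bay, so the turn is +90° counter-clockwise.
- **Mister candidates (top view):** (165,190) is capped, (240,203) is the tin, (208,152) is grey, and (198,195) has a nozzle pointing up the picture (+x). The last is the mister.

```bash
cat > h.py <<'E'
import numpy as np,cv2
from scipy.spatial.transform import Rotation as R
from scipy.optimize import least_squares
def rot(q): return R.from_quat(np.roll(q,-1)).as_matrix()
def quat(M): return np.roll(R.from_matrix(M).as_quat(),1)
def cloud(c):
    f=240/np.tan(np.radians(float(c["fovy"]))/2); v,u=np.mgrid[:480,:640]; d=c["depth"]
    P=np.stack([(u-c["cx"])/f*d,(v-c["cy"])/f*d,d],-1)@rot(c["attitude"]).T+c["eye"]
    P[d<=0]=np.nan; return P
def fit(p,r0=None):  # circle; fixed radius if given
    x0=[*p[:,:2].mean(0)]+([] if r0 else [50])
    s=least_squares(lambda x:np.hypot(*(p[:,:2]-x[:2]).T)-(r0 or x[2]),x0,loss='soft_l1',f_scale=2)
    return s.x
def down(a): # tool z down, y axis (closing) at world yaw a
    y=np.array([np.cos(a),np.sin(a),0]);z=np.array([0,0,-1.]);return quat(np.stack([np.cross(y,z),y,z],1))
E
python3 - <<'E'
from h import *
for n in("top","scene"):
    c=np.load(f"pics/{n}0.npz");P=cloud(c);im=c["image"]
    def sel(x0,x1,y0,y1,z0,z1):
        with np.errstate(invalid='ignore'):
            m=(P[...,0]>x0)&(P[...,0]<x1)&(P[...,1]>y0)&(P[...,1]<y1)&(P[...,2]>z0)&(P[...,2]<z1)
        return m
    print(n)
    for k,(u,v) in dict(top=dict(cad=(445,262),cork=(403,212),knob=(394,245),mis=(197,195),noz=(200,181),cap=(162,190),tin=(238,203),tall=(207,151),can=(320,213),tab=(424,279)),
      scene=dict(cad=(205,372),cork=(239,315),knob=(246,262),mis=(461,219),noz=(466,234),cap=(503,231),tin=(420,233),tall=(475,274),can=(334,262),tab=(206,262)))[n].items():
        print(k,P[v,u].round(1))
    m=sel(200,760,-420,60,11,18)  # base disc ring
    mm=cv2.morphologyEx(m.astype(np.uint8),cv2.MORPH_OPEN,np.ones((3,3)))
    cs=cv2.findContours(mm,cv2.RETR_EXTERNAL,cv2.CHAIN_APPROX_NONE)[0];cc=max(cs,key=cv2.contourArea)[:,0]
    pts=P[cc[:,1],cc[:,0]];print("disc",fit(pts),len(pts),np.median(pts[:,2]))
    q=P[sel(300,700,100,420,190,225)];print("mister>190",len(q),q.mean(0) if len(q) else'',q[:,2].max() if len(q) else '')
    np.savetxt(f"pics/m_{n}.txt",q)
E
```

```text
top
cad [ 405.6 -289.1   14.3]
cork [ 522.8 -188.3   31.7]
knob [ 437.8 -154.2   94.9]
mis [521.8 246.4 218.2]
noz [552.3 244.7 207. ]
cap [540.3 328.1 179.5]
tin [514.  174.3 179.4]
tall [621.5 239.7 181. ]
can [506.7   8.5 106.9]
tab [ 365.4 -238.2   12.8]
disc [ 521.68249735 -251.93101339  131.22891641] 600 14.77799945263439
mister>190 348 [529.16002906 244.62032817 211.6902821 ] 221.2817002990447
scene
cad [ 627.9 -274.    19.5]
cork [ 525.4 -192.2   27.6]
knob [ 448.9 -159.5   95.8]
mis [527.1 242.  216.7]
noz [555.7 242.7 207.2]
cap [545.2 329.3 177.2]
tin [515.8 170.9 180. ]
tall [630.5 234.9 186.5]
can [498.    8.7 110.3]
tab [ 376.4 -240.9   19.2]
disc [ 646.26529671 -264.86937207   16.27589075] 99 15.641288170282223
mister>190 386 [535.23451265 241.64337302 209.85402924] 222.88467269913224
```

```bash
python3 - <<'E'
import cv2,numpy as np
a=cv2.imread("pics/top0.png");b=cv2.imread("pics/scene0.png")
r=lambda i,x,y,w,h:cv2.resize(i[y:y+h,x:x+w],(400,300),interpolation=cv2.INTER_CUBIC)
cv2.imwrite("pics/crop0.png",np.vstack([np.hstack([r(a,359,150,160,120),r(a,140,130,160,120)]),np.hstack([r(b,126,240,160,120),r(b,380,200,160,120)])]))
E
```

```text
(no output)
```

View pics/crop0.png

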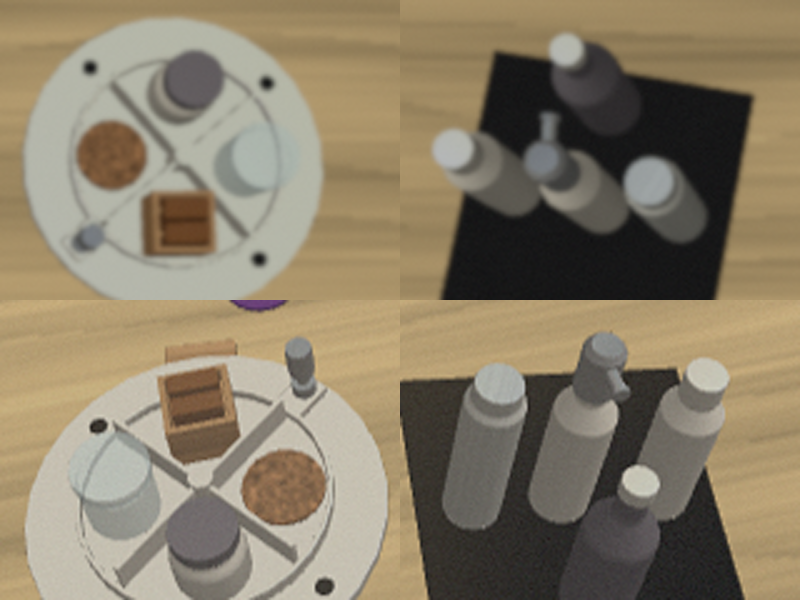

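The enlarged crop confirms the brown cork disc in the +y bay and the chrome-headed bottle with its nozzle. Next I fit the caddy from the top picture and check the reach and last joint for the candidate grasps.

```bash
cat >> h.py <<'E'
def rays(c,uv):
    f=240/np.tan(np.radians(float(c["fovy"]))/2)
    d=np.c_[(np.asarray(uv,float)-[c["cx"],c["cy"]])/f,np.ones(len(uv))]@rot(c["attitude"]).T
    return np.asarray(c["eye"]),d
def atz(c,uv,z): e,d=rays(c,uv); return e+d*((z-e[2])/d[:,2])[:,None]
def wray(c,T,uv): # wrist fisheye: T=tool pose 4x4
    f=240/np.tan(np.radians(float(c["fovy"]))/2); p=np.asarray(uv,float)-[c["cx"],c["cy"]]
    r=np.hypot(*p.T);th=r/f; d=np.c_[p*(np.sin(th)/np.maximum(r,1e-9))[:,None],np.cos(th)]
    M=T@np.asarray(c["mount"]); return M[:3,3],d@M[:3,:3].T
def proj(c,T,X): # world points to wrist pixels
    f=240/np.tan(np.radians(float(c["fovy"]))/2); M=np.linalg.inv(T@np.asarray(c["mount"]))
    X=np.atleast_2d(X)@M[:3,:3].T+M[:3,3]; r=np.hypot(X[:,0],X[:,1]);th=np.arctan2(r,X[:,2])
    return X[:,:2]/r[:,None]*(f*th)[:,None]+[c["cx"],c["cy"]]
def shoot(bot,name):
    s=bot.read_state();c=bot.read_camera("wrist");T=np.eye(4);T[:3,:3]=rot(s["tool_rot"]);T[:3,3]=s["ee_pos"]
    np.savez(f"pics/{name}.npz",T=T,**c);cv2.imwrite(f"pics/{name}.png",c["image"]);return c,T
def lsq(rs): # nearest point to rays (origin,dir)
    A=np.zeros((3,3));b=np.zeros(3)
    for o,d in rs: d=d/np.linalg.norm(d);Q=np.eye(3)-np.outer(d,d);A+=Q;b+=Q@o
    return np.linalg.solve(A,b)
E
python3 - <<'E'
from h import *
from rig import bot
c=np.load("pics/top0.npz");s=np.load("pics/scene0.npz");im=c["image"].astype(int)
g=im.min(2);sat=im.max(2)-g
m=((g>110)&(sat<45)).astype(np.uint8);m[:145]=0;m[285:]=0;m[:,:360]=0;m[:,500:]=0
cc=max(cv2.findContours(m,cv2.RETR_EXTERNAL,cv2.CHAIN_APPROX_NONE)[0],key=cv2.contourArea)[:,0]
p=atz(c,cc,14);print("disc",fit(p),"fixed r",fit(p,145))
d=((im.max(2)<70)).astype(np.uint8);H=[]
for u,v in((395,177),(466,183),(462,254)):
    w=g[v-7:v+8,u-7:u+8];wt=np.clip(120-w,0,None);yy,xx=np.mgrid[v-7:v+8,u-7:u+8]
    H.append([(wt*xx).sum()/wt.sum(),(wt*yy).sum()/wt.sum()])
h=atz(c,H,14)[:,:2];ctr=(h[0]+h[2])/2;print("holes",h.round(1),"ctr",ctr)
for a,q in zip((45,-45,-135),h): print(np.degrees(np.arctan2(*(q-ctr)[::-1]))-a,np.hypot(*(q-ctr)))
print("knobtop",lsq([(c["eye"],rays(c,[(394.5,242.5)])[1][0]),(s["eye"],rays(s,[(245.7,259)])[1][0])]))
print("head",lsq([(c["eye"],rays(c,[(196,193)])[1][0]),(s["eye"],rays(s,[(462,218)])[1][0])]))
f=lambda p,a:(lambda q:None if q is None else np.round(q,2))(bot.ik(p,down(np.radians(a))))
for a in(90,-90,0,180): print(a,f([528,245,188],a),f([528,245,330],a))
for k in(135,180,225):
    t=np.radians(k);P=[528+122*np.cos(t),-251+122*np.sin(t),90]
    for a in (k-90,k+90,k,k-180):print(k,a,f(P,a))
E
```

```text
disc [ 519.06195129 -251.22908204  144.49598397] fixed r [ 519.06359177 -251.23676088]
holes [[ 613.1 -173.3]
 [ 598.6 -345.7]
 [ 426.4 -331. ]] ctr [ 519.71876112 -252.18090717]
-4.8077188068178955 122.20904470636246
-4.860700269685076 122.31682125688911
-4.80771880681786 122.20904470636243
knobtop [ 442.73734565 -157.07595584   96.55312208]
head [525.44091419 246.74833422 217.00082534]
90 [ 0.37  0.43  1.5  -0.    1.22 -1.2 ] [ 0.37  0.33  1.3  -0.    1.51 -1.2 ]
-90 [ 0.37  0.43  1.5  -0.    1.22  1.94] [ 0.37  0.33  1.3  -0.    1.51  1.94]
0 [ 0.37  0.43  1.5  -0.    1.22  0.37] [ 0.37  0.33  1.3  -0.    1.51  0.37]
180 None None
135 45 [-0.43  0.34  1.89 -0.    0.91 -1.22]
135 225 [-0.43  0.34  1.89 -0.    0.91  1.92]
135 135 None
135 -45 [-0.43  0.34  1.89 -0.    0.91  0.35]
180 90 [-0.63  0.35  1.87 -0.    0.92 -2.2 ]
180 270 [-0.63  0.35  1.87 -0.    0.92  0.94]
180 180 [-0.63  0.35  1.87 -0.    0.92  2.51]
180 0 [-0.63  0.35  1.87 -0.    0.92 -0.63]
225 135 None
225 315 [-0.72  0.5   1.65 -0.    0.99  0.07]
225 225 [-0.72  0.5   1.65 -0.    0.99  1.64]
225 45 [-0.72  0.5   1.65 -0.    0.99 -1.5 ]
```

```bash
python3 - <<'E'
from h import *
from rig import bot
P=cloud(np.load("pics/top0.npz"));b=P[200:300,0:75].reshape(-1,3);b=b[b[:,2]>50];print("bucket ymin,zmax",b[:,1].min(),b[:,2].max())
bot.servo_line([200.7,511.8,360],speed=250)
bot.move_to([500,245,370],down(np.pi/2));c,T=shoot(bot,"w1");print(c["fovy"],c["cx"],c["cy"],np.asarray(c["mount"]).round(2))
bot.move_to([450,180,370],down(np.pi/2));shoot(bot,"w2")
bot.move_to([440,-160,250],down(np.radians(220)));shoot(bot,"w3")
print(bot.read_state()["clock"])
a=[cv2.imread(f"pics/w{i}.png") for i in(1,2,3)]
cv2.imwrite("pics/w.png",np.vstack([np.hstack([cv2.resize(i,(400,300),interpolation=cv2.INTER_AREA) for i in a[:2]]),np.hstack([cv2.resize(a[2],(400,300),interpolation=cv2.INTER_AREA)]*2)]))
E
```

```text
bucket ymin,zmax 562.9828366550063 248.57514312952617
65.70646984690485 321.6984179225815 237.95737005026487 [[   0.     -0.96   -0.28   71.46]
 [   1.      0.      0.     -1.05]
 [   0.     -0.28    0.96 -124.21]
 [   0.      0.      0.      1.  ]]
5.5083
```

View pics/w.png

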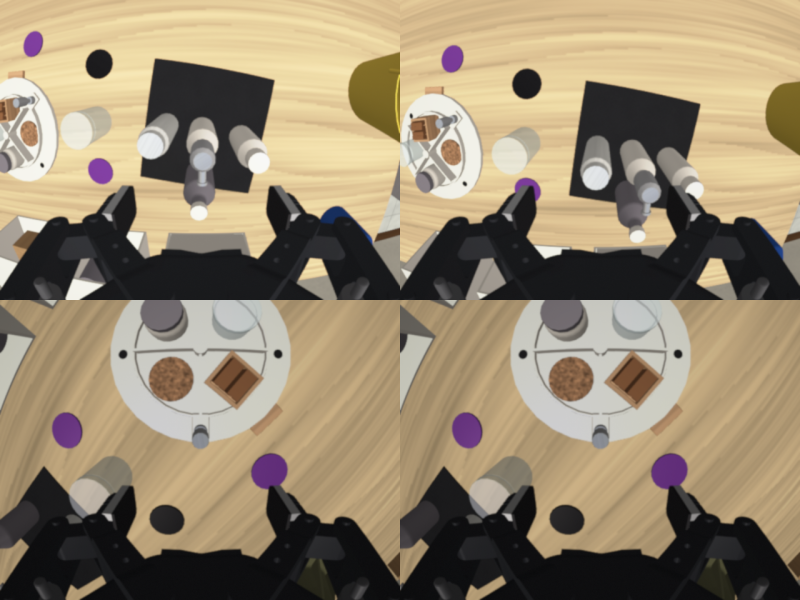

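The wrist views show the chrome head at w1 (325,254) with its nozzle pointing down the picture (away from the robot). The tin and the capped bottle are on either side of it. The knob in w3 is at (321,212), in line with the lug.

```bash
cat >> h.py <<'E'
def wcloud(c,T):
    v,u=np.mgrid[:480,:640];uv=np.c_[u.ravel(),v.ravel()];f=240/np.tan(np.radians(float(c["fovy"]))/2)
    o,d=wray(c,T,uv);th=np.hypot(*(uv-[c["cx"],c["cy"]]).T)/f
    dep=c["depth"].ravel();P=o+d*(dep/np.cos(th))[:,None];P[dep<=0]=np.nan;return P.reshape(480,640,3)
def near(P,xy,r,z0,z1):
    p=P.reshape(-1,3);p=p[~np.isnan(p[:,0])];return p[(np.hypot(*(p[:,:2]-xy).T)<r)&(p[:,2]>z0)&(p[:,2]<z1)]
E
python3 - <<'E'
from h import *
W=[np.load(f"pics/w{i}.npz") for i in(1,2,3)];C=[wcloud(c,c["T"]) for c in W]
t=cloud(np.load("pics/top0.npz"));s=cloud(np.load("pics/scene0.npz"))
for n,P in(("top",t),("scene",s),("w3",C[2])):
    q=near(P,(441,-158),25,70,110);k=q[q[:,2]>np.percentile(q[:,2],90)-3];print(n,"knob",len(q),fit(q,11).round(1),np.percentile(q[:,2],[50,90]).round(1),k.mean(0).round(1))
for n,P in(("top",t),("scene",s),("w1",C[0]),("w2",C[1])):
    q=near(P,(524,246),60,203,225);b=near(P,(524,246),60,60,125)
    top=q[q[:,2]>np.percentile(q[:,2],95)-5]
    z=near(P,(524,246),60,190,225);far=z[z[:,0]>z[:,0].max()-6]
    print(n,"head",len(q),fit(top,17).round(1),top.mean(0).round(1),"noz",far.mean(0).round(1))
    for nm,xy in(("cap",(540,328)),("tin",(515,173)),("tall",(623,240)),("mbody",(524,246))):
        b=near(P,xy,40,60,125); a=near(P,xy,45,165,195); print("  ",nm,len(b),len(a),fit(b).round(1) if len(b)>20 else'',a[a[:,2]>np.percentile(a[:,2],80)-3].mean(0).round(1) if len(a)>9 else '')
E
```

```text
top knob 92 [ 440.8 -158.6] [94.8 97.1] [ 440.3 -158.1   95.8]
scene knob 153 [ 439.1 -160.6] [93.1 97.7] [ 441.2 -161.1   96.9]
w3 knob 699 [ 439.9 -159.5] [94.2 95.3] [ 440.9 -160.6   94.4]
top head 308 [522.7 260.4] [525.1 246.7 217.2] noz [560.5 245.6 207.6]
   cap 230 248 [542.5 332.1  25.7] [541.9 330.9 178. ]
   tin 136 320 [516.  172.5  24.9] [515.6 171.8 179.6]
   tall 404 164 [623.2 241.1  27.1] [623.6 241.6 182. ]
   mbody 183 77 [525.7 247.9  25.8] [518.1 237.1 191. ]
scene head 312 [517.7 235. ] [526.5 245.1 217.8] noz [561.8 244.1 204.8]
   cap 490 262 [540.8 330.2  25.6] [542.5 329.  178.6]
   tin 459 364 [514.5 170.4  24.5] [515.8 169.8 180.6]
   tall 719 214 [624.5 239.5  27.7] [624.6 239.5 182.4]
   mbody 490 150 [523.9 246.1  25.7] [533.3 234.9 191.1]
w1 head 1636 [536.5 250.9] [524.4 246.3 215.8] noz [560.6 245.7 206.6]
   cap 674 1045 [542.4 330.4  25.5] [541.9 329.9 176.5]
   tin 504 1560 [515.8 170.7  24.7] [515.2 171.2 178.5]
   tall 1116 676 [622.4 240.9  26.8] [623.5 240.7 180.4]
   mbody 416 304 [525.6 246.3  25.7] [512.2 246.6 190.9]
w2 head 1358 [534.7 251.8] [523.7 245.3 215.8] noz [560.9 244.6 206.3]
   cap 965 680 [542.3 330.5  25.4] [539.  331.  176.4]
   tin 606 1459 [515.7 170.8  24.6] [514.8 170.9 178.4]
   tall 1306 588 [622.4 239.7  26.6] [623.3 240.3 180.4]
   mbody 768 469 [525.9 246.4  26. ] [513.6 240.5 190.7]
```

```bash
python3 - <<'E'
import cv2,numpy as np
a=[cv2.imread(f"pics/w{i}.png") for i in(1,2,3)]
r=lambda i,x,y,w,h:cv2.resize(i[y:y+h,x:x+w],(400,300),interpolation=cv2.INTER_CUBIC)
cv2.imwrite("pics/wc.png",np.vstack([np.hstack([r(a[0],260,200,133,100),r(a[1],340,240,133,100)]),np.hstack([r(a[2],280,175,80,60),r(a[2],170,0,300,225)])]))
E
```

```text
(no output)
```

View pics/wc.png

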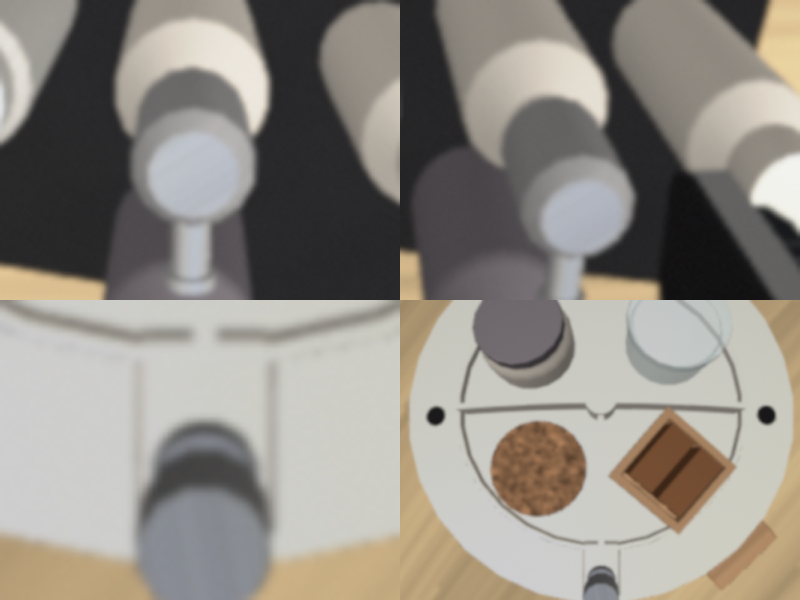

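Everything is consistent:

| Item | Measured |
|---|---|
| Caddy centre | (519.5, -251.9), yaw -4.8° |
| Knob | (440.4, -159.3), top at 94.5, radius 122 |
| Mister axis | (525.4, 246.3), top at 216 |
| Nozzle direction | about +x |

I'll grip the knob and lift it.

```bash
python3 - <<'E'
from h import *
from rig import bot
def st(t): s=bot.read_state();print(t,round(s["clock"],2),s["ee_pos"].round(1),s["ft_force"].round(1),np.round(s["moment"],2),round(s["grip_width"],1),np.round(s["grip_force"],1))
a0=np.radians(220.3)
bot.move_gripper(55,40)
bot.move_to([440.4,-159.3,130],down(a0))
bot.servo_line([440.4,-159.3,82],speed=100,until_force=8);st("down")
bot.move_gripper(15,40);st("grip")
bot.servo_line([440.4,-159.3,97],speed=60);st("lift")
shoot(bot,"w4")
E
```

```text
down 7.1 [ 440.9 -159.5   82.9] [1.  0.8 0.6] [-0.05 -0.01 -0.01] 55.3 0.0
grip 7.49 [ 440.8 -159.4   82.7] [-0.   1.4  5.7] [0.2  0.16 0.05] 20.9 38.9
lift 7.89 [ 440.5 -159.4   97.1] [ 2.6 -1.9 -4.9] [-0.37 -0.56  0.1 ] 20.8 39.2
```

The lift shows about -5 N, which matches the spring with the pin drawn about 15 mm. Now the quarter turn.

```bash
python3 - <<'E'
from h import *
from rig import bot
def st(t): s=bot.read_state();print(t,round(s["clock"],2),s["ee_pos"].round(1),s["ft_force"].round(1),np.round(s["moment"],2),round(s["grip_width"],1),np.round(s["grip_force"],1))
C=np.array([519.5,-251.9]);p=np.array([440.4,-159.3])-C
for i in range(1,10):
    t=np.radians(10*i);q=C+R.from_euler('z',t).as_matrix()[:2,:2]@p
    bot.servo_line([*q,97],attitude=down(np.radians(220.3)+t),speed=70)
    st(i)
    if np.linalg.norm(bot.read_state()["ft_force"])>30: print("stop");break
shoot(bot,"w5")
E
```

```text
1 8.39 [ 425.5 -174.6   96.8] [ 3.6 -3.3 -5. ] [-0.48 -0.61  0.07] 21.0 39.3
2 8.84 [ 413.6 -191.9   96.9] [ 3.6 -2.1 -4.7] [-0.41 -0.55  0.03] 21.0 39.3
3 9.29 [ 404.8 -210.9   97. ] [ 4.5 -1.1 -4.7] [-0.29 -0.61  0.04] 20.7 39.4
4 9.74 [ 399.5 -231.3   96.9] [ 2.7 -0.7 -5.4] [-0.16 -0.49  0.05] 20.8 39.4
5 10.19 [ 397.7 -252.4   96.9] [ 2.1 -1.1 -4.3] [-0.1  -0.4  -0.02] 20.8 39.4
6 10.64 [ 399.6 -273.5   96.8] [ 1.2 -0.1 -5.1] [-0.14 -0.2   0.02] 20.8 39.4
7 11.09 [ 405.2 -294.    96.8] [-0.6 -1.1 -3.4] [-0.17  0.06 -0.04] 21.1 39.4
8 11.54 [ 414.3 -313.2   96.8] [-1.8 -1.6 -4.8] [-0.3   0.23 -0.04] 20.7 39.4
9 11.99 [ 426.5 -330.6   96.8] [-1.7 -3.  -5.3] [-0.44  0.32  0.02] 20.7 39.4
```

The knob is at (426.5, -330.6) and the measured hole is at (426.4, -331.0). Now I lower it, release, back away and look.

```bash
python3 - <<'E'
from h import *
from rig import bot
def st(t): s=bot.read_state();print(t,round(s["clock"],2),s["ee_pos"].round(1),s["ft_force"].round(1),round(s["grip_width"],1),np.round(s["grip_force"],1))
p=np.array([426.5,-331.0]);a=np.radians(310.3)
bot.servo_line([*p,83],attitude=down(a),speed=60,until_force=15);st("low")
bot.move_gripper(55);st("open")
bot.servo_line([*p,150],speed=150)
bot.move_to([440,-300,250],down(a));c,T=shoot(bot,"w6");st("up")
t=bot.read_camera("top");np.savez("pics/top1.npz",**t)
P=wcloud(c,T);q=near(P,p,25,70,115);print("knob",fit(q,11).round(1),np.percentile(q[:,2],[50,90,98]).round(1))
g=near(P,C:=(460,-247),25,20,40);print("cork z",np.median(g[:,2]))
im=cv2.resize(c["image"],(640,480));cv2.imwrite("pics/w6v.png",im)
E
```

```text
low 12.35 [ 426.8 -331.1   82.7] [0.4 0.2 8.8] 20.5 40.8
open 12.78 [ 425.9 -330.6   81.7] [ 0.1 -0.5 -0.8] 54.7 0.0
up 13.93 [ 439.6 -299.8  248.4] [-0.3 -0.7 -0.2] 54.9 0.0
knob [ 425.9 -332.8] [94.1 95.3 95.8]
cork z 28.597632760554205
```

View pics/w6v.png

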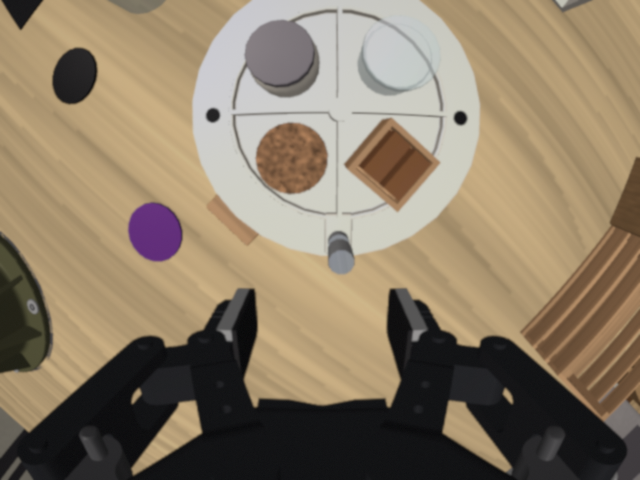

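The knob top is at 94 to 95 again, so the pin is home. The cork is at w6 (291,158), in front by the tab at (232,220). Next I find the cork centre and fetch the mister.

```bash
python3 - <<'E'
from h import *
from rig import bot
def st(t): s=bot.read_state();print(t,round(s["clock"],2),s["ee_pos"].round(1),s["ft_force"].round(1),np.round(s["moment"],2),round(s["grip_width"],1),np.round(s["grip_force"],1))
c=np.load("pics/w6.npz");im=c["image"].astype(int);m=((im[...,2]-im[...,0]>30)).astype(np.uint8)
w=np.zeros_like(m);cv2.circle(w,(291,158),44,1,-1);m&=w
cc=max(cv2.findContours(cv2.morphologyEx(m,cv2.MORPH_CLOSE,np.ones((5,5))),cv2.RETR_EXTERNAL,cv2.CHAIN_APPROX_NONE)[0],key=cv2.contourArea)[:,0]
o,d=wray(c,c["T"],cc);p=o+d*((28-o[2])/d[:,2])[:,None];print("cork",fit(p).round(1))
t=np.load("pics/top1.npz");ti=t["image"].astype(int);print("cork by depth cloud top",np.median(near(cloud(t),(458,-247),28,20,40),0).round(1))
a=np.radians(88.6);print([None if q is None else np.round(q,2) for q in (bot.ik([525.4,246.3,395],down(a)),bot.ik([457.7,-246.7,395],down(a)),bot.ik([457.7,-246.7,212],down(a)))])
bot.servo_line([440,-300,330],speed=250)
bot.move_to([525.4,246.3,290],down(a));bot.move_gripper(52,50)
c,T=shoot(bot,"w7");P=wcloud(c,T)
b=near(P,(525.6,246.4),35,60,125);print("body",len(b),fit(b,26).round(1) if len(b)>20 else'')
q=near(P,(525.4,246.3),22,203,222);print("headtop",q[q[:,2]>214].mean(0).round(1),len(q));st("above")
E
```

```text
cork [ 457.1 -248.2   32.9]
cork by depth cloud top [ 458.5 -246.8   28.8]
[array([ 0.38,  0.31,  1.18, -0.  ,  1.65, -1.17]), array([-0.56,  0.17,  1.36, -0.  ,  1.62, -2.11]), array([-0.56,  0.27,  1.65, -0.  ,  1.22, -2.11])]
body 481 [526.  246.3]
headtop [524.7 246.3 216.2] 2634
above 16.72 [525.6 245.9 290.1] [-0.2  0.1 -1.1] [-0.03  0.01  0.02] 51.4 0.0
```

```bash
python3 - <<'E'
from h import *
from rig import bot
def st(t): s=bot.read_state();print(t,round(s["clock"],2),s["ee_pos"].round(1),s["ft_force"].round(1),np.round(s["moment"],2),round(s["grip_width"],1),np.round(s["grip_force"],1))
x,y=525.5,246.3
hit=bot.servo_line([x,y,188],speed=80,until_force=6);st(("down",hit))
if not hit:
    bot.move_gripper(25,50);st("grip")
    bot.servo_line([x,y,210],speed=40);st("lift")
    if bot.read_state()["grip_width"]>30:
        bot.servo_line([x,y,392],speed=110);bot.dwell(.2);st("high");shoot(bot,"w8")
E
```

```text
('down', False) 18.14 [525.7 246.4 188.5] [ 0.5 -0.5  0.2] [ 0.01  0.01 -0.01] 51.8 0.0
grip 18.44 [525.7 246.5 188.6] [-0.1  0.   4.8] [0.21 0.05 0.04] 33.0 49.9
lift 19.14 [525.4 246.3 209.8] [-0.4  0.3 -3.8] [-0.02  0.01  0.06] 32.9 49.9
high 21.15 [525.5 246.3 391.8] [ 0.7  0.2 -3.5] [ 0.    0.01 -0.03] 32.8 49.9
```

```bash
python3 - <<'E'
from h import *
from rig import bot
def st(t): s=bot.read_state();print(t,round(s["clock"],2),s["ee_pos"].round(1),s["ft_force"].round(1),np.round(s["moment"],2),round(s["grip_width"],1),np.round(s["grip_force"],1))
X,Y=457.5,-247.3
bot.servo_line([X,Y,392],speed=110);st("over")
bot.servo_line([X,Y,240],speed=90);bot.dwell(.3);st("near")
for n in("scene","top"):
    c=bot.read_camera(n);np.savez(f"pics/{n}2.npz",**c);P=cloud(c)
    for z in(75,105,135): 
        q=near(P,(X,Y),32,z-15,z+15);print(n,z,len(q),fit(q,26).round(1) if len(q)>20 else '')
c=np.load("pics/scene2.npz")["image"];cv2.imwrite("pics/s2.png",cv2.resize(c[140:400,100:420],(640,520),interpolation=cv2.INTER_CUBIC))
E
```

```text
over 25.88 [ 457.5 -247.2  392. ] [-1.   0.2 -4. ] [ 0.02  0.02 -0.  ] 32.8 49.8
near 28.02 [ 457.5 -247.3  240.1] [-0.5  0.1 -3.2] [ 0.02  0.07 -0.01] 32.8 49.8
scene 75 211 [ 456.1 -248.3]
scene 105 231 [ 456.4 -248.2]
scene 135 246 [ 456.2 -248.5]
top 75 72 [ 457.7 -246.5]
top 105 80 [ 457.7 -246.6]
top 135 82 [ 457.7 -246.8]
```

View pics/s2.png

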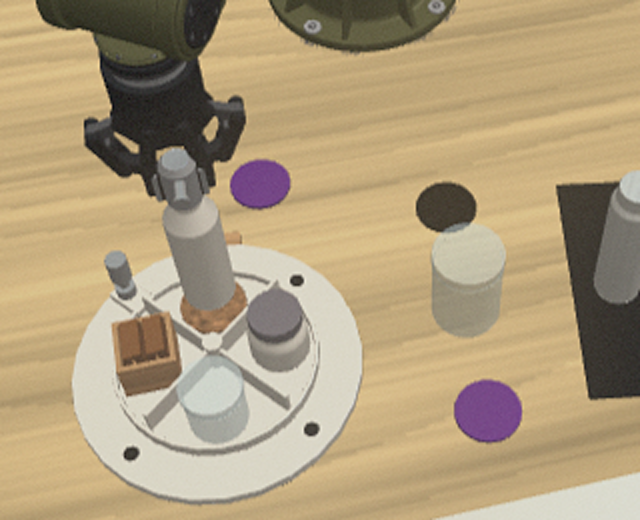

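The picture shows the bottle upright over the cork at crop (212,310), with the box, jar and tub in their bays and the pin at (118,270). The fits at three heights agree, so it is vertical and centred. I lower it slowly until it touches.

```bash
python3 - <<'E'
from h import *
from rig import bot
def st(t): s=bot.read_state();print(t,round(s["clock"],2),s["ee_pos"].round(1),s["ft_force"].round(1),np.round(s["moment"],2),round(s["grip_width"],1),np.round(s["grip_force"],1))
X,Y=457.5,-247.3
bot.servo_line([X,Y,217],speed=50);st("pre")
h=bot.servo_line([X,Y,209],speed=12,until_force=2.5);st(("touch",h))
bot.dwell(.3);st("settled")
z=bot.read_state()["ee_pos"][2]
if abs(z-212.5)<3:
    bot.move_gripper(50);st("open");bot.dwell(.3)
    bot.servo_line([X,Y,300],speed=80)
    bot.move_to([400,-60,350],down(np.radians(88.6)));bot.dwell(.5);st("clear")
    for n in("scene","top"):
        c=bot.read_camera(n);np.savez(f"pics/{n}3.npz",**c);P=cloud(c)
        for zz in(60,90,120,150):
            q=near(P,(X,Y),32,zz-15,zz+15);print(n,zz,len(q),fit(q,26).round(1) if len(q)>20 and zz<130 else '')
        q=near(P,(X,Y),45,200,260);print("top z",np.percentile(q[:,2],95).round(1),q.mean(0).round(1))
        k=near(P,(426,-332),25,70,115);print("knob",np.percentile(k[:,2],90).round(1),fit(k,11).round(1))
        for nm,xy in(("cap",(542.4,330.3)),("tin",(515.7,170.8)),("tall",(622.5,240)),("can",(502,8.5))):
            b=near(P,xy,40,40,125);print(nm,len(b),fit(b).round(1))
    cv2.imwrite("pics/s3.png",np.load("pics/scene3.npz")["image"])
E
```

```text
pre 28.73 [ 457.5 -247.3  217. ] [ 0.2  0.4 -3.3] [-0.01  0.   -0.  ] 32.9 49.9
('touch', True) 29.19 [ 457.6 -247.3  212.5] [-0.2  0.3  6. ] [-0.07  0.08  0.08] 32.5 50.6
settled 29.49 [ 457.6 -247.3  212.5] [-0.5  0.4  4.6] [-0.01  0.06  0.1 ] 32.7 50.6
open 29.8 [ 457.1 -247.1  211.5] [ 1.  -0.5 -0.1] [ 0.03 -0.09  0.04] 50.0 0.0
clear 32.68 [400.  -60.2 349.9] [ 0.4 -0.8  0.6] [ 0.01  0.02 -0.06] 50.0 0.0
scene 60 214 [ 456.2 -248.2]
scene 90 218 [ 456.3 -248.1]
scene 120 243 [ 456.2 -248. ]
scene 150 330 
top z 243.6 [ 469.  -247.3  231.4]
knob 97.9 [ 424.8 -333.1]
cap 571 [540.7 330.1  25.6]
tin 585 [514.4 170.5  24.5]
tall 880 [624.4 239.7  27.9]
can 1421 [510.9   5.   29. ]
top 60 0 
top 90 0 
top 120 0 
top 150 21 
top z 242.5 [ 462.6 -245.2  235.9]
knob 96.0 [ 426.  -331.2]
cap 298 [542.6 332.1  25.7]
tin 171 [515.8 172.4  24.7]
tall 469 [623.1 241.   27.3]
can 886 [503.  11.  26.]
```

View pics/s3.png

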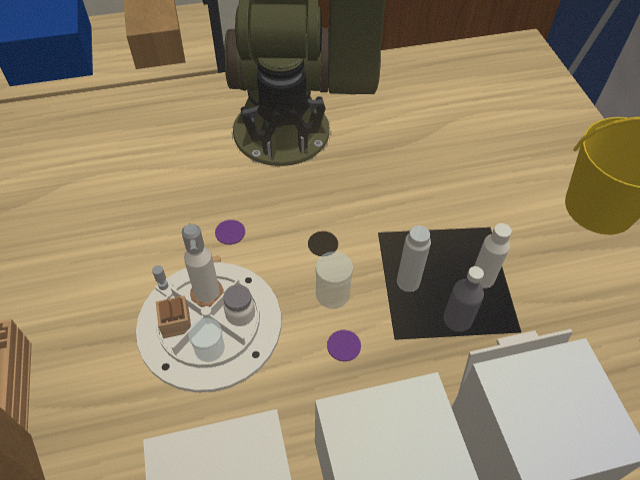

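The bottle stands upright on the cork at (203,290), top at 240 as expected. The pin is home and nothing else has moved, so I hand it in.

```bash
python3 -c "
from rig import bot
print(bot.finish_job())"
```

```text
the job is handed in; nothing more can be done
None
```

The job is handed in at about 33 s: the caddy is turned a quarter with its pin fully home, the mister stands upright and centred on the cork coaster at the front bay, and the other bottles, jars and boxes stand as they did.

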